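# Pack the kiln posts into the round corral and shut its gate

## Robot

A 7-joint arm with a two-finger parallel gripper is mounted at the origin on a cart in front of the work surface, level with it; the furniture and walls round the work are solid. World frame = base frame: x ahead of the robot, y to its left, z up, the work surface at z = 0. Lengths are in m, angles in rad, forces in N, time in s.
With the tool pointing down it reaches from about 0.425 to 0.95 m from the base axis. Payload 4.7 kg.
Tool frame: the origin (TCP) lies at the very end of the fingers, on their centre line; the grasp point (between the pads) lies 19 mm behind it; z points along the fingers, y is the direction in which the jaws open and shut (so a half turn about z gives the same grasp; the last joint's range is limited). The gripper opens to 87 mm and grips with 3 to 60 N. Pads are 19 mm wide; open, the fingers measure 117 mm over their backs; the gripper's body (75 mm by 190 mm) begins 51 mm behind the grasp point.
Start: joints at [-1.287, 0.469, -0.049, 1.532, 0.024, 1.141, -0.082], TCP at [0.208, 0.642, 0.223] pointing down, gripper open.
Joint ranges: [-2.59, 2.59], [-0.33, 1.99], [-1.39, 1.29], [0.1, 2.45], [-1.04, 4.18], [0.21, 1.99], [-2.66, 2.66]. Speed limits (rad/s): [2.57, 2.57, 3.14, 3.14, 3.14, 3.14, 3.14].

## Interface

Orientations are given as a unit quaternion [w, x, y, z].
In Python, from bench import ctrl gives the robot as it stands. The module is installed in compiled form; this text tells all that it offers. Calls block until the motion is done:
- ctrl.movep(position, orientation): joint-space move of the TCP to a pose.
- ctrl.move_linear(position, orientation=None, feed=0.15): straight line of the TCP; orientation=None keeps the orientation; feed is the mean speed in m/s.
- ctrl.move_joints(angles): joint-space move.
- ctrl.move_gripper(opening): opening from 0.0 (shut) to 1.0 (fully open); the grip force is fixed at half the most; returns when the fingers have stopped.
- ctrl.sleep(seconds).
- ctrl.ik(position, orientation): joint angles nearest the present ones, or None.
- ctrl.get_state(): the state.
- ctrl.snapshot(name): name is "side" or "top"; returns (picture, depth): 480x640x3 uint8, red, green, blue; 480x640 float32, m along the optical axis (not along the pixel's ray), 0 where there is no reading.
- ctrl.camera_model(name): a dict with "fx", "fy", "cx", "cy" (pixels), "dist" ([k1, k2, p1, p2, k3] as OpenCV has them; the pictures are not rectified), "cam_to_world" (4x4, takes a point from camera to world coordinates). Camera axes: x right, y down, z forward; pixel columns grow to the right and rows downward; lengths in m; the calibration is good to about 2 mm. A picture is of the moment at which its call begins. camera_model takes no time and is no camera call.
A pose or a line that the arm cannot do raises ctrl.Unreachable and nothing moves.
- ctrl.hand_in(): hands the job in, once; it reports no verdict.
Trained networks look in the newest picture that a camera, given by its name, has taken for a name from the list of things; names that differ only in an ending like _2 or _b are one class to them, and where a whole thing is asked for, a point or a joint stands for the part that bears it (a point fixed in the world has none). Each returns a list of dicts, best first, with "p" (0 to 1); they miss things now and then, are a little off and sometimes report something else, mostly with a low value. They report only what shows in the picture. A call takes as long as a camera call. They do not tell look-alikes from the thing itself.
- ctrl.trace(camera, thing): "region" (480x640 bool, what is visible of it) and "centre" ([column, row] in pixels, amid what is visible of it).
- ctrl.pinpoint(camera, thing): "centre" ([column, row] in pixels: a listed point, or the origin of a listed thing).
The state is a dict: "t": time; "joints": joint angles; "joint_vel": joint speeds; "joint_torque": joint torques, N m; "tcp_pos": TCP position; "orientation": TCP orientation; "wrist_force": force on the tool from outside, world axes, zero at the start; "torque": the same for the moment, N m; "opening": opening from 0.0 (shut) to 1.0 (fully open).
Only numpy, scipy, OpenCV 4.12 (cv2) and the standard library are available. Lean on these libraries where they do the work, as an engineer would, in place of code of your own. Each camera call takes 0.05 s, during which the arm holds its last target.

## Task

Two slim kiln posts are standing outside the round wooden corral. Slide them upright along the table, without lifting them, through the open gate until all seven slim posts stand packed together inside (one in the middle, six around it), then swing the gate fully shut behind them. Leave the thick, short post standing where it is.

Things in the scene. Friction and masses are not known exactly. Their poses are not given: they have to be found in the camera images.
- ring: round corral of wooden staves with a thin steel hoop, fixed to the table, no floor. Origin: centre of the ring at table height. Inner radius 65 mm, wall 9 mm, height 34 mm. Its doorway, 65 mm wide, is centred on its own -x direction. Outside posts stand in front of the doorway side, up to 0.23 m from the centre
- gate (a joint): curved gate: 0 = shut (completes the ring), grows as it swings outward, clockwise from above, to 3.1 rad; starts wide open (2.4 to 3.0), turned back to the ring's +y side. Stays where left; under 1 N at its end moves it. Hinge axis at (-67, +38.5) mm in the ring's frame; shut, it runs 77 mm from there toward the ring's -y. 9 mm thick, 34 mm high
- gate_end (a point): point near the gate's free end, 70 mm from the hinge axis, 17 mm above the table, on the line from hinge to free end; its y axis points to the hinge, its -x axis is the outward side when shut: push on that face to shut it. The gate bulges to that side: the outer face is up to 8 mm beyond the line at mid-length
- post_a_mid (a point): slim fired-clay kiln post: upright cylinder, 40 mm diameter, 70 mm high, about 0.14 kg, pale clay; the point is its centre, half-way up (35 mm above the table). One of the two that start outside
- post_b_mid (a point): slim fired-clay kiln post: upright cylinder, 40 mm diameter, 70 mm high, about 0.14 kg, pale clay; the point is its centre, half-way up (35 mm above the table). The other that starts outside
- inner_1_mid (a point): slim fired-clay kiln post: upright cylinder, 40 mm diameter, 70 mm high, about 0.14 kg, pale clay; the point is its centre, half-way up (35 mm above the table). Number 1 of the five already inside the ring; they stand loose round its wall, 43 mm from its centre, with the middle and the place at the doorway empty; they give way when another is pushed between them
- inner_2_mid (a point): slim fired-clay kiln post: upright cylinder, 40 mm diameter, 70 mm high, about 0.14 kg, pale clay; the point is its centre, half-way up (35 mm above the table). Number 2 of the five already inside the ring; they stand loose round its wall, 43 mm from its centre, with the middle and the place at the doorway empty; they give way when another is pushed between them
- inner_3_mid (a point): slim fired-clay kiln post: upright cylinder, 40 mm diameter, 70 mm high, about 0.14 kg, pale clay; the point is its centre, half-way up (35 mm above the table). Number 3 of the five already inside the ring; they stand loose round its wall, 43 mm from its centre, with the middle and the place at the doorway empty; they give way when another is pushed between them
- inner_4_mid (a point): slim fired-clay kiln post: upright cylinder, 40 mm diameter, 70 mm high, about 0.14 kg, pale clay; the point is its centre, half-way up (35 mm above the table). Number 4 of the five already inside the ring; they stand loose round its wall, 43 mm from its centre, with the middle and the place at the doorway empty; they give way when another is pushed between them
- inner_5_mid (a point): slim fired-clay kiln post: upright cylinder, 40 mm diameter, 70 mm high, about 0.14 kg, pale clay; the point is its centre, half-way up (35 mm above the table). Number 5 of the five already inside the ring; they stand loose round its wall, 43 mm from its centre, with the middle and the place at the doorway empty; they give way when another is pushed between them
- thick_post_mid (a point): thick, short kiln post of the same clay, 58 mm diameter, 50 mm high, which does not belong in the corral; the point is its centre, 25 mm above the table. It may stand left or right of the doorway, among the slim posts
There are look-alikes about, which are no part of the job. Leave any turquoise look-alike of the part that bears inner_3_mid alone.

How it is judged:
By the outcome, as a careful person would: the job done as asked, in the order asked, and still so for the second after the job is handed in, with the robot touching nothing.
It also fails if it takes over 72 s, if anything falls off the work surface, if the arm or the gripper's body presses on something with over 40 N, if the wrist force passes 120 N, or if a joint passes its speed limit or range.

## Working session

There is one attempt and no reset: what is moved stays moved. The work goes in short steps, each a Python script; the robot and the scene stay as the last script left them, time stands still between calls to the robot, and variables do not carry over. Pictures are saved under pics/ and viewed, and the job is handed in when it is done.

```bash
mkdir -p pics; ls; python3 - <<'E'
from bench import ctrl
import cv2,numpy as np
s=ctrl.get_state();print({k:np.round(v,3) for k,v in s.items()})
for n in("side","top"):
    p,d=ctrl.snapshot(n);cv2.imwrite(f"pics/{n}0.png",p[:,:,::-1]);np.save(f"pics/{n}0d.npy",d)
    m=ctrl.camera_model(n);print(n,m)
E
```

```text
pics
{'t': np.float64(0.0), 'joints': array([-1.287,  0.469, -0.049,  1.534,  0.024,  1.141, -0.082]), 'joint_vel': array([ 0.001,  0.   , -0.   ,  0.001,  0.   , -0.   ,  0.001]), 'joint_torque': array([ 0.0000e+00, -5.0796e+01, -8.0000e-02, -2.3616e+01, -6.1000e-02,
        3.8000e-02,  0.0000e+00]), 'tcp_pos': array([0.207, 0.642, 0.221]), 'orientation': array([-0.   ,  0.156,  0.988, -0.001]), 'wrist_force': array([ 0.1  , -0.29 , -0.485]), 'torque': array([-0.01 ,  0.038, -0.017]), 'opening': np.float64(1.001)}
side {'fx': 484.55004613340066, 'fy': 484.55004613340066, 'cx': 319.0553750919989, 'cy': 235.54541589267706, 'dist': array([-0.06822014,  0.        ,  0.        ,  0.        ,  0.        ]), 'cam_to_world': array([[-0.91066775, -0.22020877,  0.34956023,  0.34366002],
       [-0.41313613,  0.48881523, -0.76836072,  0.631555  ],
       [-0.0016706 , -0.84413729, -0.53612446,  0.51034291],
       [ 0.        ,  0.        ,  0.        ,  1.        ]])}
top {'fx': 519.6056244272629, 'fy': 519.6056244272629, 'cx': 318.68225085693564, 'cy': 235.99507339743548, 'dist': array([-0.11742042,  0.        ,  0.        ,  0.        ,  0.        ]), 'cam_to_world': array([[ 0.10693996, -0.97425132,  0.19848984,  0.44161472],
       [-0.99426224, -0.10529669,  0.01884692, -0.04861005],
       [ 0.00253869, -0.19936644, -0.97992172,  0.99093189],
       [ 0.        ,  0.        ,  0.        ,  1.        ]])}
```

View pics/side0.png

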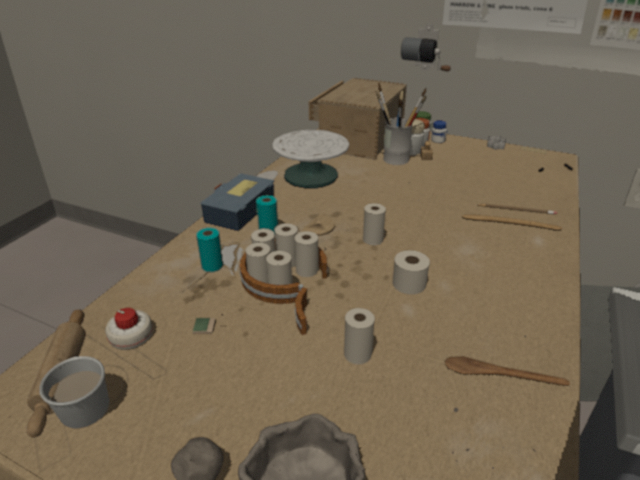

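View pics/top0.png

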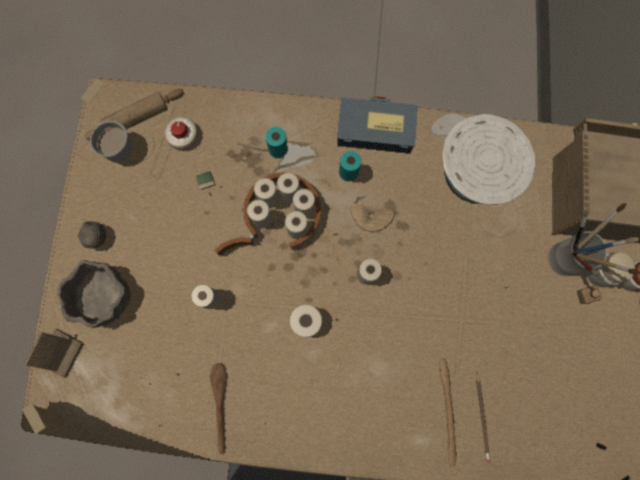

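The top view shows the ring at about (283,210) and the open gate at (237,243). The slim outside posts are at (203,296) and (370,271), and the thick post is at (306,321). The turquoise look-alikes are at (276,142) and (350,165). The side view agrees. Next I'll measure them.

```bash
cat > h.py <<'E'
from bench import ctrl
import cv2,numpy as np
def snap(n,name=None):
    p,d=ctrl.snapshot(n)
    if name: cv2.imwrite(f"pics/{name}.png",p[:,:,::-1])
    return p,d
def ray(n,px):
    m=ctrl.camera_model(n);K=np.array([[m['fx'],0,m['cx']],[0,m['fy'],m['cy']],[0,0,1]])
    u=cv2.undistortPoints(np.array([[px]],float),K,m['dist'])[0,0]
    T=m['cam_to_world'];return T[:3,3],T[:3,:3]@np.array([u[0],u[1],1])
def atz(n,px,z):
    o,r=ray(n,px);return o+r*(z-o[2])/r[2]
def proj(n,P):
    m=ctrl.camera_model(n);K=np.array([[m['fx'],0,m['cx']],[0,m['fy'],m['cy']],[0,0,1]])
    T=np.linalg.inv(m['cam_to_world']);
    return cv2.projectPoints(np.array(P,float).reshape(-1,3),cv2.Rodrigues(T[:3,:3])[0],T[:3,3],K,m['dist'])[0].reshape(-1,2)
Z=dict(ring=0,gate_end=.017,post_a_mid=.035,inner_1_mid=.035,thick_post_mid=.025)
def find(n,thing):
    return [(round(r['p'],2),np.round(r['centre'],1),np.round(atz(n,r['centre'],Z[thing])[:2],4)) for r in ctrl.pinpoint(n,thing) if r['p']>.2]
def cloud(n,d):
    m=ctrl.camera_model(n);K=np.array([[m['fx'],0,m['cx']],[0,m['fy'],m['cy']],[0,0,1]])
    v,u=np.mgrid[:480,:640];pts=cv2.undistortPoints(np.stack([u,v],-1).reshape(-1,1,2).astype(float),K,m['dist']).reshape(480,640,2)
    c=np.dstack([pts*d[...,None],d]);T=m['cam_to_world'];W=c@T[:3,:3].T+T[:3,3];W[d<=0]=np.nan
    return W
E
python3 - <<'E'
from h import *
for n in("top","side"):
    p,d=snap(n)
    for t in Z:
        print(n,t)
        for r in find(n,t):print("   ",*r)
    W=cloud(n,d);z=W[...,2]
    np.save(f"pics/W_{n}.npy",W)
# blobs at top height 0.07
p,d=snap("top");W=cloud("top",d)
for lo,hi in((.06,.08),(.042,.058)):
    m=((W[...,2]>lo)&(W[...,2]<hi)).astype(np.uint8)
    k,l,st,c=cv2.connectedComponentsWithStats(m)
    for i in range(1,k):
        if 30<st[i,4]<900:
            q=W[l==i];print(lo,st[i,4],np.round(c[i]),np.round(np.median(q,0),4),np.round((q.max(0)+q.min(0))/2,4),p[l==i].mean(0).round())
E
```

```text
top ring
    0.54 [300.5 205.9] [0.6986 0.0125]
    0.23 [205.1 296.3] [0.5019 0.174 ]
top gate_end
    0.62 [216.8 250.4] [0.5901 0.1606]
top post_a_mid
    0.89 [205.8 295.3] [0.5017 0.1651]
top inner_1_mid
    0.58 [257.3 214.9] [0.6633 0.0898]
top thick_post_mid
    0.6 [305.8 316.6] [ 0.4839 -0.0226]
side ring
side gate_end
    0.55 [300.9 327. ] [0.5862 0.1633]
side post_a_mid
    0.7 [358.7 334.5] [0.4976 0.161 ]
side inner_1_mid
    0.85 [281.2 273.4] [0.6623 0.0805]
side thick_post_mid
    0.9 [411.4 272.4] [ 0.4719 -0.0228]
0.06 364 [275. 137.] [0.809  0.0714 0.0702] [0.8099 0.0718 0.0678] [ 57. 109.  99.]
0.06 423 [567. 190.] [ 0.7643 -0.4907  0.0702] [ 0.7756 -0.5     0.07  ] [73. 60. 45.]
0.06 369 [350. 161.] [ 0.7754 -0.0742  0.0703] [ 0.7772 -0.074   0.0679] [ 52. 107.  97.]
0.06 743 [295. 192.] [0.7062 0.0207 0.0703] [0.7068 0.0214 0.0677] [150. 138. 119.]
0.06 751 [261. 200.] [0.6817 0.0818 0.0704] [0.6849 0.0824 0.0678] [154. 142. 122.]
0.06 364 [296. 222.] [0.6494 0.0137 0.0705] [0.6505 0.014  0.0677] [157. 145. 125.]
0.06 34 [588. 230.] [ 0.6946 -0.5333  0.0711] [
[... 2158 characters left out ...]
.]
0.042 34 [578. 255.] [ 0.6487 -0.5232  0.0522] [ 0.6478 -0.5221  0.0505] [66. 57. 49.]
0.042 57 [600. 271.] [ 0.6225 -0.5663  0.0547] [ 0.6228 -0.5692  0.0506] [106. 101.  90.]
0.042 72 [635. 282.] [ 0.6078 -0.6397  0.0482] [ 0.6084 -0.6434  0.0501] [110.  96.  84.]
0.042 59 [610. 282.] [ 0.6024 -0.5852  0.0527] [ 0.6032 -0.5906  0.0498] [99. 95. 84.]
0.042 42 [212. 300.] [0.4931 0.1464 0.0494] [0.4971 0.1549 0.0501] [67. 62. 53.]
0.042 42 [596. 293.] [ 0.581  -0.5633  0.0448] [ 0.5814 -0.5627  0.0456] [127. 101.  73.]
0.042 814 [305. 320.] [ 0.476  -0.0228  0.0507] [ 0.4765 -0.023   0.0508] [167. 154. 133.]
0.042 269 [ 47. 351.] [0.3637 0.4438 0.0497] [0.3636 0.4441 0.0499] [63. 54. 42.]
```

```bash
python3 - <<'E'
import cv2
p=cv2.imread("pics/top0.png")[110:350,170:430];cv2.imwrite("pics/top0c.png",cv2.resize(p,None,fx=2.5,fy=2.5,interpolation=cv2.INTER_CUBIC))
p=cv2.imread("pics/side0.png")[190:380,180:440];cv2.imwrite("pics/side0c.png",cv2.resize(p,None,fx=3,fy=3,interpolation=cv2.INTER_CUBIC))
E
```

```text
(no output)
```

View pics/top0c.png

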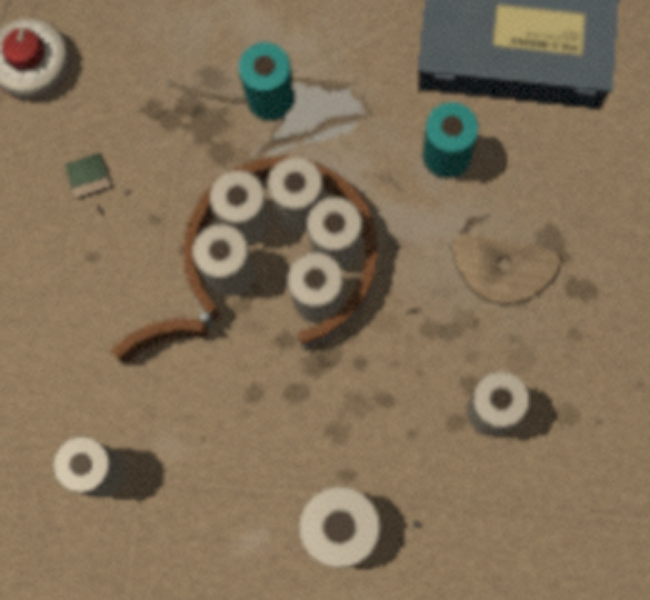

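The crop confirms the choice. The two pale slim posts outside are at full-picture (203,296) and (370,271), and the thick one is at (306,321). The five inside surround an empty centre, the doorway is lower-left between (252,237) and (290,245), and the hinge is at (252,237). I'll fit the ring now.

```bash
python3 - <<'E'
from h import *
from scipy.optimize import least_squares
P=[]
for n in("top","side"):
    W=np.load(f"pics/W_{n}.npy");p=cv2.imread(f"pics/{n}0.png").astype(int)
    # wood: reddish
    b,g,r=p[...,0],p[...,1],p[...,2]
    m=(W[...,2]>.029)&(W[...,2]<.039)&(np.hypot(W[...,0]-.67,W[...,1]-.047)<.15)
    red=m&(r>1.6*b)
    q=W[red];print(n,m.sum(),red.sum())
    d=np.hypot(q[:,0]-.672,q[:,1]-.047)
    ring=q[(d<.085)&(d>.055)]
    f=least_squares(lambda v:np.hypot(ring[:,0]-v[0],ring[:,1]-v[1])-v[2],[.67,.047,.07],loss='soft_l1',f_scale=.002)
    print(n,f.x,len(ring))
    c=f.x[:2];a=np.degrees(np.arctan2(q[:,1]-c[1],q[:,0]-c[0]))%360;dd=np.hypot(*(q[:,:2]-c).T)
    h=np.histogram(a[(dd<.08)&(dd>.06)],bins=72,range=(0,360))[0];print(h)
    g_=q[dd>.082];print("gate pts",len(g_));
    i=np.argmax(np.hypot(*(g_[:,:2]-c).T));print(g_[i])
    P.append(g_)
np.save("pics/gate.npy",np.vstack(P))
for px in[(252.4,236.8)]:print("hinge?",atz("top",px,.036))
for px in[(300.5/2.5+170-.0,338/2.5+110)]:print("door edge?",px,atz("top",px,.034))
print("gate free end top", atz("top",(118/2.5+170,353/2.5+110),.034))
E
```

```text
top 1149 905
top [0.67890519 0.04606028 0.07008018] 741
[ 0  5 13 16 17 11  4  1  0  0  0  7 15 16 13 17 14 15 11 14 12 14 16 17
 13 13 12 10  1  0  0  0  0  0  0  0  0  0  0  3 17 17 16 15 16 15 16 16
 17 14 16 15 14 15 14 18 12 14 11 11  8 12 12 17 15 14 15 12  5  0  0  0]
gate pts 193
[0.58399211 0.15755164 0.03603762]
side 1365 772
side [0.6755997  0.04777305 0.0700922 ] 572
[ 1  5  9  8 14 13 10 14 12 15 11 16 16 18 17 17 22 20 18 25 25 21 23 21
 20 23 25 10  2  0  0  0  0  0  0  0  0  0  0  0 24 12 13 11 12 11 10  5
  0  0  0  0  0  0  0  0  0  0  0  0  0  0  0  0  0  0  0  0  0  0  0  0]
gate pts 218
[0.58352377 0.16434128 0.03451641]
hinge? [0.62013444 0.09333897 0.036     ]
door edge? (290.2, 245.2) [0.61222106 0.02095444 0.034     ]
gate free end top [0.58605035 0.15595473 0.034     ]
```

View pics/side0c.png

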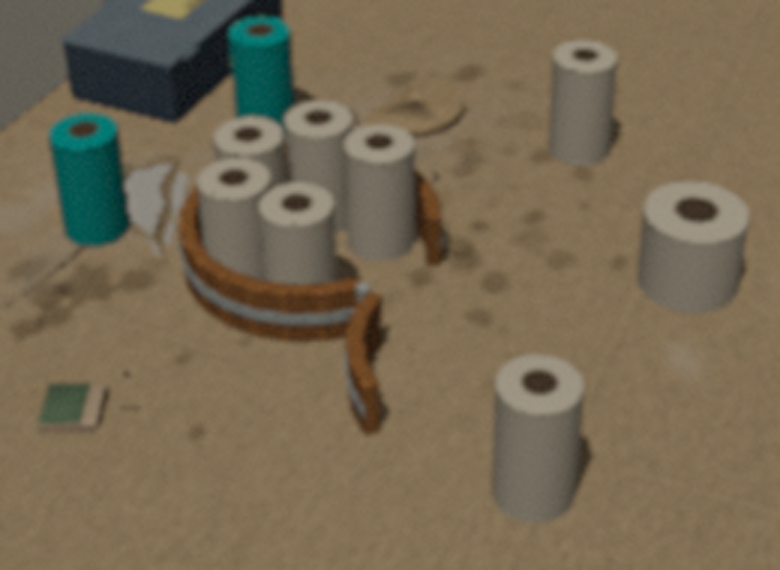

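```bash
cat >> h.py <<'E'
from scipy.spatial.transform import Rotation as Ro
C=np.array([.677,.047]);PSI=np.radians(-11.)
X=np.array([np.cos(PSI),np.sin(PSI)]);Y=np.array([-X[1],X[0]])
def rw(x,y): return C+x*X+y*Y            # ring -> world
def q(phi):                               # phi deg: direction of tool x, tool down
    c,s=np.cos(np.radians(phi)),np.sin(np.radians(phi))
    a=Ro.from_matrix(np.array([[c,s,0],[s,-c,0],[0,0,-1.]])).as_quat();return a[[3,0,1,2]]
def u(d): return np.array([np.cos(np.radians(d)),np.sin(np.radians(d))])
GAP=.020;OFF=.0095+np.sqrt(.02**2-(GAP/2)**2)
def st(tag=""):
    s=ctrl.get_state();print(tag,"t",round(s['t'],2),"tcp",np.round(s['tcp_pos'],4),"F",np.round(s['wrist_force'],1),"op",round(float(s['opening']),3));return s
E
python3 - <<'E'
from h import *
s=rw(-.125,0);A=np.array([.498,.1625]);B=np.array([.578,-.128])
print("stage",s,np.degrees(np.arctan2(*(s-A)[::-1])),np.degrees(np.arctan2(*(s-B)[::-1])))
print(proj("side",[[*B,.035]]),"expected B mid in side")
for f in(0,180):
    for nm,p,d in(("A",A,-57),("st",s,-11),("in",rw(-.02,0),-11),("B",B,97)):
        for z in(.015,.12):
            tp=p-OFF*u(d);j=ctrl.ik([*tp,z],q(d+f));print(f,nm,z,tp.round(3),None if j is None else np.round(j,2))
E
```

```text
stage [0.5542966  0.07085112] -58.43909274077423 96.79768090037236
[[372.28206198 224.16706004]] expected B mid in side
0 A 0.015 [0.483 0.185] [-1.22  0.82  1.1   2.12 -1.01  0.88 -2.06]
0 A 0.12 [0.483 0.185] [-1.27  0.56  1.12  2.05 -0.64  0.93 -2.36]
0 st 0.015 [0.528 0.076] [-0.65  0.58  0.57  2.06 -0.52  0.64 -1.49]
0 st 0.12 [0.528 0.076] [-0.81  0.44  0.76  2.01 -0.4   0.85 -1.58]
0 in 0.015 [0.631 0.056] [-0.56  0.71  0.58  1.82 -0.53  0.77 -1.46]
0 in 0.12 [0.631 0.056] [-0.65  0.59  0.71  1.77 -0.46  0.96 -1.51]
0 B 0.015 [ 0.581 -0.155] [-0.28  0.69  0.66  1.91 -0.61  0.75  0.85]
0 B 0.12 [ 0.581 -0.155] [-0.43  0.6   0.89  1.85 -0.56  0.96  0.83]
180 A 0.015 [0.483 0.185] [-0.63  0.51  0.23  2.09 -0.21  0.57  0.32]
180 A 0.12 [0.483 0.185] [-0.69  0.34  0.3   2.02 -0.14  0.8   0.27]
180 st 0.015 [0.528 0.076] [-0.33  0.52  0.14  2.05 -0.13  0.58  1.28]
180 st 0.12 [0.528 0.076] [-0.44  0.36  0.27  1.99 -0.13  0.81  1.28]
180 in 0.015 [0.631 0.056] [-0.26  0.64  0.15  1.81 -0.14  0.71  1.34]
180 in 0.12 [0.631 0.056] [-0.34  0.51  0.26  1.75 -0.16  0.9   1.36]
180 B 0.015 [ 0.581 -0.155] [-0.52  0.92  1.1   1.92 -1.01  1.   -1.96]
180 B 0.12 [ 0.581 -0.155] [-0.55  0.72  1.11  1.86 -0.74  1.05 -2.15]
```

```bash
cat >> h.py <<'E'
def pose(c,d,back=0.,z=.015,f=180): # tcp pose with post centre c cradled, pushing along d
    return [*(np.asarray(c)-(OFF+back)*u(d)),z],q(d+f)
E
python3 - <<'E'
from h import *
A=np.array([.498,.1625])
ctrl.move_gripper(GAP/.087)
ctrl.movep(*pose(A,-50,.018,.12));st("above")
ctrl.move_linear(*pose(A,-50,.018),feed=.1);st("down")
ctrl.move_linear(*pose(A,-50,0),feed=.06)
for c,d in((rw(-.145,.015),-40),(rw(-.125,.003),-24),(rw(-.10,0),-11)):
    ctrl.move_linear(*pose(c,d),feed=.07);st()
snap("top","t1");p,d=snap("side","s1")
for n in("top","side"):
    for r in find(n,"post_a_mid"):print(n,*r)
print("expect",rw(-.10,0))
a=cv2.imread("pics/t1.png")[130:350,170:430];b=cv2.imread("pics/s1.png")[170:390,180:440]
cv2.imwrite("pics/c1.png",cv2.resize(np.hstack([a,b]),None,fx=1.5,fy=1.5,interpolation=cv2.INTER_CUBIC))
E
```

```text
above t 3.93 tcp [0.4692 0.1985 0.1202] F [-0.5  0.3 -0.6] op 0.228
down t 5.13 tcp [0.4697 0.197  0.0155] F [-0.2  0.7 -0.7] op 0.231
 t 6.94 tcp [0.5169 0.107  0.015 ] F [-0.7 -0.8  0. ] op 0.23
 t 7.46 tcp [0.5302 0.0849 0.015 ] F [-0.9  1.  -0.1] op 0.229
 t 7.97 tcp [0.552  0.0717 0.0149] F [-0.6  0.  -0.4] op 0.225
top 0.42 [306.1 319.3] [ 0.4787 -0.024 ]
expect [0.57883728 0.0660809 ]
```

View pics/c1.png

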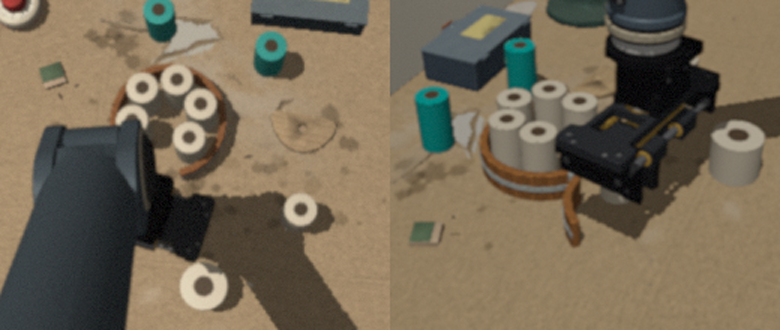

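The arm hides the view, but the side camera shows the post's base under the jaws in front of the doorway, and the forces are small. I'll push it on through.

```bash
python3 - <<'E'
from h import *
for x in(-.075,-.05,-.03):
    ctrl.move_linear(*pose(rw(x,0),-11),feed=.05);st(x)
ctrl.move_linear(*pose(rw(-.03,0),-11,.012),feed=.08)
ctrl.move_gripper(0.);
e=.0295-OFF
for x in(-.03,-.018,-.008,.001):
    ctrl.move_linear(*pose(rw(x,0),-11,e),feed=.04);st(x)
ctrl.move_linear(*pose(rw(-.06,0),-11,.02),feed=.12)
ctrl.move_linear(*pose(rw(-.06,0),-11,.02,.12),feed=.2)
ctrl.move_gripper(GAP/.087)
B=np.array([.578,-.128])
ctrl.movep(*pose(B,100,.018,.12,0));st()
snap("top","t2");p,d=snap("side","s2")
for n in("top","side"):
    for t in("post_a_mid","inner_1_mid"):
        for r in find(n,t):print(n,t,*r)
a=cv2.imread("pics/t2.png")[130:350,170:430];b=cv2.imread("pics/s2.png")[170:390,180:440]
cv2.imwrite("pics/c2.png",cv2.resize(np.hstack([a,b]),None,fx=1.5,fy=1.5,interpolation=cv2.INTER_CUBIC))
E
```

```text
-0.075 t 8.82 tcp [0.5772 0.0663 0.0149] F [ 0.5 -1.2  0.4] op 0.227
-0.05 t 9.47 tcp [0.6018 0.0615 0.0149] F [-0.1 -0.2  0.5] op 0.227
-0.03 t 10.03 tcp [0.6218 0.0578 0.015 ] F [0.3 0.4 0.2] op 0.23
-0.03 t 11.38 tcp [0.619  0.0582 0.0149] F [ 0.2 -0.   0.4] op 0.005
-0.018 t 11.83 tcp [0.6303 0.0559 0.0148] F [-0.9 -0.1  0.4] op 0.009
-0.008 t 12.23 tcp [0.6411 0.0542 0.0152] F [ 1.3  0.3 -0.3] op 0.007
0.001 t 12.61 tcp [0.6495 0.0523 0.015 ] F [0.7 0.1 1. ] op 0.007
 t 15.71 tcp [ 0.5861 -0.17    0.1198] F [ 0.2 -0.1  0.4] op 0.23
top post_a_mid 0.66 [278.9 209.8] [0.6776 0.0503]
top inner_1_mid 0.64 [258.3 210.6] [0.6719 0.0891]
top inner_1_mid 0.57 [301.5 203.7] [0.6941 0.009 ]
side post_a_mid 0.85 [284.3 261.1] [0.6739 0.0478]
side post_a_mid 0.54 [257.4 269.3] [0.7035 0.0868]
side post_a_mid 0.48 [304.4 254.9] [0.6509 0.0173]
side inner_1_mid 0.61 [274.6 275.8] [0.669  0.0907]
```

View pics/c2.png

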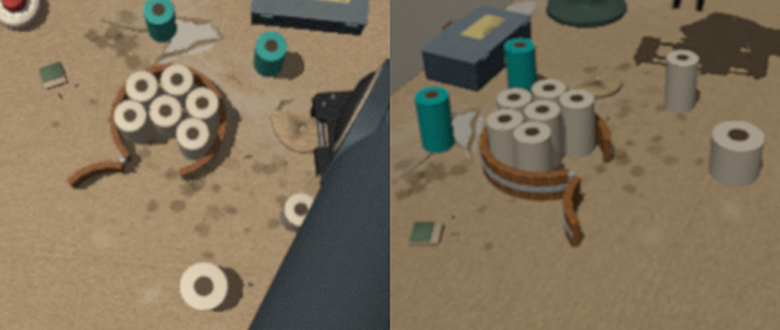

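The first post now stands in the middle (crop (165,108), top view), all inside posts are upright, and the gate and thick post haven't moved. Next is the second post.

```bash
python3 - <<'E'
from h import *
B=np.array([.578,-.128]);S=rw(-.125,0)
ctrl.move_linear(*pose(B,100,.018,.015,0),feed=.12);st("down")
ctrl.move_linear(*pose(B,97,0,.015,0),feed=.06)
ctrl.move_linear(*pose(S,97,0,.015,0),feed=.09);st()
ctrl.move_linear(*pose(S,97,.02,.015,0),feed=.1)
ctrl.move_linear(*pose(S,97,.02,.12,0),feed=.2)
ctrl.movep(*pose(rw(-.155,0),-11,.03,.12));st()
snap("top","t3");p,d=snap("side","s3")
for n in("top","side"):
    for r in find(n,"post_a_mid"):print(n,*r)
print("expect",S)
a=cv2.imread("pics/t3.png")[130:350,170:430];b=cv2.imread("pics/s3.png")[170:390,180:440]
cv2.imwrite("pics/c3.png",cv2.resize(np.hstack([a,b]),None,fx=1.5,fy=1.5,interpolation=cv2.INTER_CUBIC))
E
```

```text
down t 17.03 tcp [ 0.5864 -0.1724  0.0157] F [ 0.5 -0.  -0.4] op 0.228
 t 19.86 tcp [0.5576 0.044  0.015 ] F [-0.4 -1.3  0.1] op 0.226
 t 21.77 tcp [0.469  0.0869 0.1192] F [ 0.5 -0.8 -0.5] op 0.231
top 0.87 [280.9 207.4] [0.6827 0.0471]
top 0.43 [302.5 202.2] [0.6972 0.0074]
side 0.86 [281.2 259.9] [0.6803 0.0469]
side 0.24 [266.4 253.6] [0.7126 0.0408]
expect [0.5542966  0.07085112]
```

View pics/c3.png

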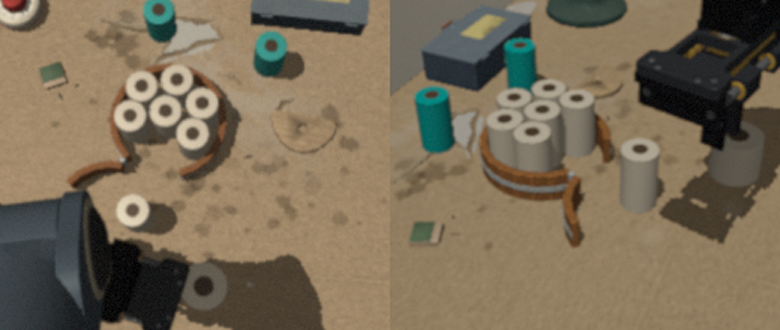

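The second post stands upright in front of the doorway, with its top at about (258.7,270.7) in the top view and (346.7,270) in the side view. I'll check that position and push it in.

```bash
python3 - <<'E'
from h import *
a,b=atz("top",(258.7,270.7),.07),atz("side",(346.7,270),.07);m=(a+b)[:2]/2
r=m-C;print(a,b,"ring frame",r@X,r@Y)
lat=np.clip(r@Y,-.006,.006); x0=r@X
c0=rw(x0,lat)
ctrl.move_linear(*pose(c0,-11,.02,.12),feed=.2)
ctrl.move_linear(*pose(c0,-11,.02),feed=.15)
ctrl.move_linear(*pose(c0,-11,0),feed=.06)
for x,y in((-.09,0),(-.06,0),(-.05,0),(-.044,0),(-.041,0)):
    ctrl.move_linear(*pose(rw(x,y),-11),feed=.06);st(x)
ctrl.move_linear(*pose(rw(-.05,0),-11,.05),feed=.1)
ctrl.move_linear(*pose(rw(-.05,0),-11,.06,.12),feed=.2)
ctrl.move_gripper(0)
# above gate's outer side
H=rw(-.067,.0385);g=np.array([.588,.162])
a=np.degrees(np.arctan2(*(g-H)[::-1]));print("H",H,"gate dir",a,"theta",259-a,np.hypot(*(g-H)))
ctrl.movep([.615,.19,.12],q(169));st()
snap("top","t4");p,d=snap("side","s4")
for n in("top","side"):
    for r in find(n,"gate_end"):print(n,*r)
a=cv2.imread("pics/t4.png")[130:350,170:430];b=cv2.imread("pics/s4.png")[170:390,180:440]
cv2.imwrite("pics/c4.png",cv2.resize(np.hstack([a,b]),None,fx=1.5,fy=1.5,interpolation=cv2.INTER_CUBIC))
E
```

```text
[0.55368741 0.06893609 0.07      ] [0.55184533 0.07239744 0.07      ] ring frame -0.1264669414176623 -0.0004729504157209885
-0.09 t 24.41 tcp [0.5625 0.0692 0.0149] F [-0.5 -0.5 -0.6] op 0.229
-0.06 t 25.06 tcp [0.592  0.0634 0.0149] F [-0.1  0.6  0.5] op 0.23
-0.05 t 25.38 tcp [0.6022 0.0616 0.015 ] F [ 0.4 -0.3 -0.6] op 0.23
-0.044 t 25.62 tcp [0.6079 0.0604 0.015 ] F [0.4 0.  0. ] op 0.23
-0.041 t 25.88 tcp [0.6106 0.0599 0.015 ] F [-1.2 -0.2 -0.4] op 0.231
H [0.61857713 0.09757685] gate dir 115.39039337907026 theta 143.60960662092975 0.0713113099538706
 t 28.57 tcp [0.6148 0.1904 0.1195] F [-1.3 -0.6  0.4] op 0.007
top 0.66 [216.  248.6] [0.5934 0.1626]
side 0.72 [301. 322.] [0.5908 0.1537]
```

View pics/c4.png

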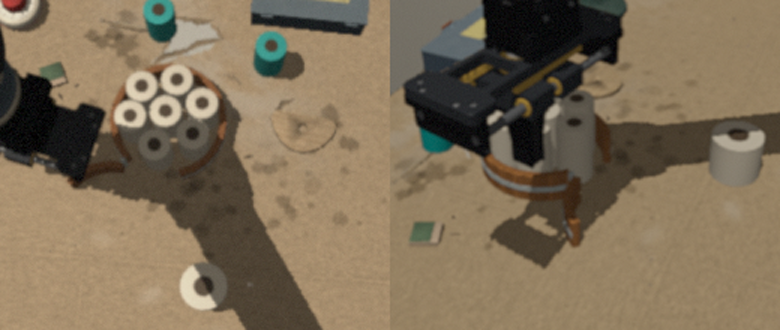

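Both posts are in: the second stands in the doorway slot at crop (153,143). Now I'll swing the gate shut.

```bash
cat >> h.py <<'E'
H=rw(-.067,.0385)
def gp(th,r=.060,ex=.007,z=.015):
    n=169-th;dl=np.radians(th);h=.015*abs(np.sin(dl))+.0095*abs(np.cos(dl))
    return [*(H+r*u(259-th)+(h+ex)*u(n)),z]
E
python3 - <<'E'
from h import *
ths=[130,115,100,85,70,55,40,28,16,8,3]
assert all(ctrl.ik(gp(t),q(169)) is not None for t in ths)
ctrl.move_linear(gp(143.6,.062,.016,.12),feed=.2)
ctrl.move_linear(gp(143.6,.062,.016),feed=.15);st("down")
for t in ths:
    ctrl.move_linear(gp(t),feed=.1);
    if t in(130,85,40,16,3):st(t)
for ex in(.007,.0055,.004):
    ctrl.move_linear(gp(0,.058,ex),feed=.02);s=st(ex)
    if np.linalg.norm(s['wrist_force'][:2])>8:break
E
```

```text
down t 29.89 tcp [0.6221 0.168  0.0158] F [ 0.1 -0.8  0.5] op 0.007
130 t 30.27 tcp [0.6006 0.1599 0.0161] F [1.  0.1 0. ] op 0.004
85 t 31.24 tcp [0.5614 0.126  0.015 ] F [ 0.3  0.7 -0.4] op 0.004
40 t 32.18 tcp [0.5571 0.0778 0.015 ] F [ 0.1  0.9 -0.2] op 0.004
16 t 32.78 tcp [0.5739 0.0524 0.015 ] F [ 0.1  0.9 -1.3] op 0.002
3 t 33.29 tcp [0.5877 0.0433 0.015 ] F [0.3 0.1 0.5] op 0.007
0.007 t 33.64 tcp [0.5915 0.044  0.015 ] F [-0.  -0.6 -0.7] op 0.009
0.0055 t 33.89 tcp [0.5925 0.0436 0.0149] F [-0.6 -1.1  1.7] op 0.004
0.004 t 34.14 tcp [0.5927 0.0436 0.0148] F [-4.7  0.9  3.4] op 0.002
```

```bash
python3 - <<'E'
from h import *
for ex in(.003,.002,.001,-.001):
    ctrl.move_linear(gp(0,.058,ex),feed=.02);ctrl.sleep(.15);s=st(ex)
    if np.linalg.norm(s['wrist_force'][:2])>15:break
ctrl.move_linear(gp(0,.058,.03),feed=.1)
ctrl.move_linear(gp(0,.058,.03,.12),feed=.25)
ctrl.movep([.45,.30,.2],q(169));st()
p,d=snap("top","t5");W=cloud("top",d);snap("side","s5")
for n in("top","side"):
    for t in("gate_end","post_a_mid","thick_post_mid"):
        for r in find(n,t):print(n,t,*r)
print("gate_end shut expected",H+.07*u(259))
a=cv2.imread("pics/t5.png")[150:280,200:350];b=cv2.imread("pics/s5.png")[210:340,210:360]
cv2.imwrite("pics/c5.png",cv2.resize(np.hstack([a,b]),None,fx=2.6,fy=2.6,interpolation=cv2.INTER_CUBIC))
E
```

```text
0.003 t 34.54 tcp [0.5928 0.0436 0.0148] F [-7.3  2.4  5.6] op 0.007
0.002 t 34.94 tcp [0.5928 0.0435 0.0147] F [-8.8  0.7  7.4] op 0.003
0.001 t 35.34 tcp [0.5929 0.0435 0.0146] F [-9.8  2.4  7.6] op 0.005
-0.001 t 35.74 tcp [0.5929 0.0434 0.0144] F [-13.8   2.   11.7] op 0.005
 t 37.88 tcp [0.4507 0.2982 0.1991] F [-0.1 -0.2  0.5] op 0.007
top gate_end 0.79 [285.7 248.4] [0.6082 0.03  ]
top post_a_mid 0.59 [280.5 208.4] [0.6806 0.0476]
top thick_post_mid 0.74 [305.9 322.7] [ 0.4728 -0.0241]
side post_a_mid 0.29 [408.7 271.9] [ 0.4736 -0.0088]
side thick_post_mid 0.78 [411.4 268.1] [ 0.4751 -0.0346]
gate_end shut expected [0.6052205  0.02886295]
```

View pics/c5.png

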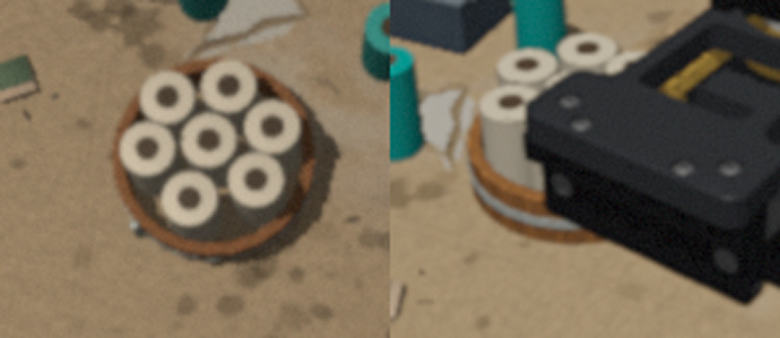

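The top view shows a closed ring with the seven slim posts packed inside. The gate stalled against a hard stop. I'll clear the arm and check the gate arc and the packing in numbers.

```bash
python3 - <<'E'
from h import *
ctrl.movep([.30,.48,.25],q(162));st()
for n in("top","side"):
    p,d=snap(n,n+"6");W=cloud(n,d)
    r,b=p[...,0].astype(int),p[...,2].astype(int)
    rel=W[...,:2]-C;R=np.hypot(rel[...,0],rel[...,1])
    m=(W[...,2]>.030)&(W[...,2]<.038)&(R<.12)&(r>1.6*b)
    x=rel@X;y=rel@Y;a=np.degrees(np.arctan2(y,x))%360
    for lo in range(130,235,10):
        k=m&(a>=lo)&(a<lo+10);print(n,lo,k.sum(),np.round(np.median(R[k]),4) if k.any() else '-',end='; ')
    print()
    for r_ in find(n,"gate_end"):print(n,*r_)
    # post tops by circle detection
    mk=((W[...,2]>.064)&(W[...,2]<.076)&(R<.09)).astype(np.uint8)
    g=cv2.resize(mk*255,None,fx=4,fy=4,interpolation=cv2.INTER_LINEAR)
    dt=cv2.distanceTransform((g>127).astype(np.uint8),cv2.DIST_L2,5)
    g2=(dt>.62*dt.max()).astype(np.uint8);kk,l,s_,c=cv2.connectedComponentsWithStats(g2)
    print(n,kk-1,[tuple(np.round(((atz(n,ci/4,.07)[:2]-C)@np.c_[X,Y])*1000).astype(int)) for ci in c[1:]])
a=cv2.imread("pics/side6.png")[190:370,190:450]
cv2.imwrite("pics/c6.png",cv2.resize(a,None,fx=3,fy=3,interpolation=cv2.INTER_CUBIC))
E
```

```text
t 39.23 tcp [0.3014 0.4787 0.2496] F [-0.  -0.1  0.2] op 0.003
top 130 26 0.0672; top 140 21 0.0664; top 150 27 0.0665; top 160 28 0.0664; top 170 31 0.0663; top 180 29 0.0666; top 190 28 0.0673; top 200 33 0.0673; top 210 32 0.0676; top 220 32 0.0683; top 230 30 0.0681; 
top 0.63 [285.3 249.1] [0.6067 0.0306]
top 5 [(np.int64(44), np.int64(-4)), (np.int64(24), np.int64(-41)), (np.int64(2), np.int64(-1)), (np.int64(-15), np.int64(-41)), (np.int64(-41), np.int64(-1))]
side 130 42 0.0708; side 140 36 0.0709; side 150 26 0.0695; side 160 39 0.0715; side 170 35 0.0714; side 180 33 0.0709; side 190 29 0.0712; side 200 24 0.0715; side 210 26 0.0714; side 220 22 0.0694; side 230 23 0.0694; 
side 0.89 [326.  272.1] [0.6067 0.0251]
side 0.29 [287.6 242.7] [ 0.7083 -0.0289]
side 5 [(np.int64(25), np.int64(-33)), (np.int64(27), np.int64(26)), (np.int64(-19), np.int64(-33)), (np.int64(-11), np.int64(19)), (np.int64(-49), np.int64(-4))]
```

View pics/c6.png

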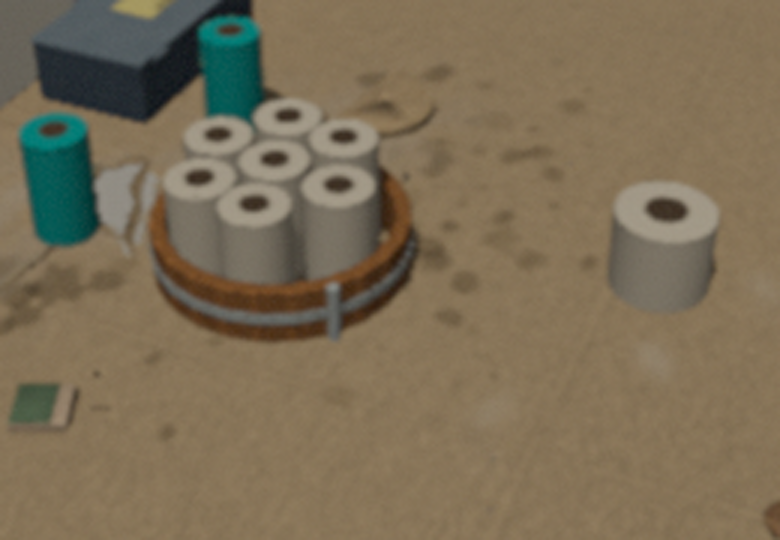

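The side crop shows a continuous ring, with the gate flush past the hinge pin at crop (333,310). Seven upright slim posts stand inside, one in the middle, and the thick post hasn't moved. The gate arc's radius matches the fixed wall next to it. Handing in.

```bash
python3 - <<'E'
from h import *
ctrl.hand_in();st()
E
```

```text
the job is handed in; nothing more can be done
the job is handed in; nothing more can be done
```

The job is done and handed in at about 39 s of the 72 s allowed. I slid both outside posts upright along the table through the doorway by pushing them with the fingertips, never gripping or lifting. The first went to the middle and the second to the doorway slot. I then swung the gate shut until it stalled against a hard stop, at up to about 18 N at the wrist, and moved the arm clear.

**Packing:** the last pictures show all seven slim posts upright inside, one in the middle and six around it. The thick post and the turquoise look-alikes did not visibly move.

**Gate:** the gate's arc lies flush with the wall. The cameras put the gate end at (0.607, 0.031) and (0.607, 0.025), against (0.605, 0.029) expected when shut.

**Checks that disagreed:**
- **Camera offset:** the top and side cameras differ by about 3–4 mm on the ring, which fits their calibration.
- **Post counter:** my automatic count of post tops merged neighbouring posts and found only five in each view, so the count of seven comes from the pictures.

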